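Tip two hair-colour cartons flat onto their mats

ROBOT

A 6-joint arm with a two-finger parallel gripper is mounted at the origin on the work surface. World frame = base frame: x ahead of the robot, y to its left, z up, the work surface at z = 0. Lengths are in m, angles in rad, forces in N, time in s.
With the tool pointing down it reaches from about 0.4 to 0.825 m from the base axis. Payload 7 kg.
Tool frame: the origin (TCP) lies on the centre line of the jaws, within the pads' length; the fingertips stand 25 mm ahead of it and the grasp point (between the pads) lies 6 mm ahead of it; z points along the fingers, y is the direction in which the jaws open and shut (so a half turn about z gives the same grasp; the last joint's range is limited). The gripper opens to 88 mm and grips with 3 to 60 N. Pads are 19 mm wide; open, the fingers measure 130 mm over their backs; the gripper's body (78 mm by 193 mm) begins 47 mm behind the grasp point.
Start: joints at [-0.907, 0.359, 0.012, 0, -1.224, -0.288], TCP at [0.248, -0.628, 0.252] pointing down, gripper open.
Joint ranges: [-3.07, 3.07], [-1.43, 2.12], [-1.02, 1.25], [-3.03, 1.67], [-3.05, -0], [-3.03, 3.03]. Speed limits (rad/s): [2.39, 2.39, 3.01, 3.14, 3.14, 3.14].

INTERFACE

Orientations are given as [roll, pitch, yaw] about the fixed x, y, z axes, in that order (R = Rz(yaw) Ry(pitch) Rx(roll)).
In Python, from station import * gives the robot as it stands. The module is installed in compiled form; this text tells all that it offers.
- The arm moves only by the tool step_arm, never from a script. Its argument "commands" is text: rows parted by semicolons, each of 6 numbers parted by spaces: the shift along the tool's x, y, z in mm, then the turn, a rotation vector about the tool's x, y, z in rad. A call has 1 to 8 rows; each row shifts and turns the commanded pose from where the row before left it, along the tool's axes as they then stand; what a row does not reach is not made up. A row lasts 1/8 s, in which the tool goes at most 62.5 mm and 10.7 degrees, less where a joint would pass 70% of its speed; a pose out of reach is approached as far as the arm can. A call is refused whole if a number of a shift passes 62.5 or a number of a turn 0.188, either way. A call with a gripper value outside its range is refused whole. "jaw" is the finger opening in mm, from 0 to 87.6, set as the call begins (left out, the last holds). The fingers move at their own pace and stop on an object; "grip_force" is the grip in N (left out, the last holds). Time passes only in rows, so rows that do not move let the fingers close. It gives the time, the measured TCP pose, the force and the opening at its end, in the units of the state.
- get_state(): the state, without advancing time (a new reading comes with each control period).
- grab_frame(name): name is "scene" or "top" or "wrist"; returns a dict with "frame" (400x640x3 uint8, red, green, blue), "fovy" (degrees; the focal length in pixels is half the picture's height over the tangent of half this angle, whatever the lens; pixels are square), "cx", "cy" (the principal point, pixels), "k1" (the pictures are not rectified: a ray, as slopes to the right and down, at radius r is drawn at 1 + k1 r^2 times it, then the intrinsics apply), "rvec" (rotation vector, rad) and "tvec" (3), from world to camera coordinates, as OpenCV has them; the wrist camera has in their place "tool_from_camera" (4x4, takes a point from camera to tool coordinates, whose origin is the TCP and whose axes are the flange's). Camera axes: x right, y down, z forward; pixel columns grow to the right and rows downward; lengths in m; the calibration is good to about 2 mm. A picture is of the moment at which its call begins: read the wrist's pose just before it. There is no depth.
- job_done(): hands the job in, once; it reports no verdict.
Trained networks look in a picture, given as the dict that the camera call returned (one of the last four; its "shot" number tells which), for a name from the list of things; names that differ only in an ending like _2 or _b are one class to them, and where a whole thing is asked for, a point or a joint stands for the part that bears it (a point fixed in the world has none). Each returns a list of dicts, best first, with "conf" (0 to 1); they miss things now and then, are a little off and sometimes report something else, mostly with a low value. They report only what shows in the picture. A call takes as long as a camera call.
- recognise(picture, name): "pixel" ([column, row] in pixels, amid what is visible of it).
The state is a dict: "t": time; "q": joint angles; "qd": joint speeds; "joint_efforts": joint torques, N m; "eef_pos": TCP position; "ee_rot": TCP orientation; "force": force on the tool from outside, world axes, zero at the start; "moment": the same for the moment, N m; "width": finger opening in m.
Only numpy, scipy, OpenCV 4.12 (cv2) and the standard library are available. Lean on these libraries where they do the work, as an engineer would, in place of code of your own. Each camera call takes 0.05 s, during which the arm holds its last target.

TASK

The red and the violet hair-colour cartons are for the next two customers: push each of these two over with a fingertip, so that it topples onto its back, swatch face up, and lies wholly inside the outline of its own colour on its mat. Do not lift or carry them. Leave the green carton standing where it is and do not disturb the other things on the counter.

Things in the scene. Friction and masses are not known exactly. Their poses are not given: they have to be found in the camera images.
- red_carton: red closed upright carton, 50 (x) by 64 (y) by 150 (z) mm, 130 to 250 g, loose on the red mat, about 20 mm over the zone's near line; origin at the centre of its underside, z to its top, -x is its front (swatch: white panel with coloured disc), +x its plain back. Pushed along +x well above mid-height it tips about its far bottom edge and lies just beyond it; pushed low it slides
- red_top (a point): centre of the red carton's top face, 150 mm along z from its origin; axes as the carton's
- red_zone (a point): zone centre on the red mat, on its top (2 mm above the table): a red outline on a white fixed mat, 320 by 134 mm. Inside the lines 190 mm along this point's x, 114 mm along y. x points away from the carton's starting place, which is about 100 mm to the -x side (carton and zone x axes within 5 degrees). Mats' places and turns vary
- red_varnish: nail varnish bottle (red glass, black cap), 26 mm across, 72 mm tall, standing loose near the far end of the red mat, beyond the zone; origin at the centre of its underside. Bystander
- violet_carton: violet closed upright carton, 50 (x) by 64 (y) by 150 (z) mm, 130 to 250 g, loose on the violet mat, about 20 mm over the zone's near line; origin at the centre of its underside, z to its top, -x is its front (swatch: white panel with coloured disc), +x its plain back. Pushed along +x well above mid-height it tips about its far bottom edge and lies just beyond it; pushed low it slides
- violet_top (a point): centre of the violet carton's top face, 150 mm along z from its origin; axes as the carton's
- violet_zone (a point): zone centre on the violet mat, on its top (2 mm above the table): a violet outline on a white fixed mat, 320 by 134 mm. Inside the lines 190 mm along this point's x, 114 mm along y. x points away from the carton's starting place, which is about 100 mm to the -x side (carton and zone x axes within 5 degrees). Mats' places and turns vary
- violet_varnish: nail varnish bottle (violet glass, black cap), 26 mm across, 72 mm tall, standing loose near the far end of the violet mat, beyond the zone; origin at the centre of its underside. Bystander
- green_carton: green closed upright carton, 50 (x) by 64 (y) by 150 (z) mm, 130 to 250 g, loose on the green mat, about 20 mm over the zone's near line; origin at the centre of its underside, z to its top, -x is its front (swatch: white panel with coloured disc), +x its plain back. Pushed along +x well above mid-height it tips about its far bottom edge and lies just beyond it; pushed low it slides
- green_top (a point): centre of the green carton's top face, 150 mm along z from its origin; axes as the carton's
- green_zone (a point): zone centre on the green mat, on its top (2 mm above the table): a green outline on a white fixed mat, 320 by 134 mm. Inside the lines 190 mm along this point's x, 114 mm along y. x points away from the carton's starting place, which is about 100 mm to the -x side (carton and zone x axes within 5 degrees). Mats' places and turns vary
- green_varnish: nail varnish bottle (green glass, black cap), 26 mm across, 72 mm tall, standing loose near the far end of the green mat, beyond the zone; origin at the centre of its underside. Bystander
- cream_jar: white jar with black lid, 70 mm across, 60 mm tall, left of the mats; origin at the centre of its underside. Bystander
- tint_brush: brush lying at the right of the mats, about 200 mm long, along its x; origin in its middle, at the underside. Bystander

How it is judged:
By the outcome, as a careful person would: the job done as asked, in the order asked, and still so for the second after the job is handed in, with the robot touching nothing.
It also fails if it takes over 48 s, if anything falls off the work surface, if the arm or the gripper's body presses on something with over 40 N, if the wrist force passes 120 N, or if a joint passes its speed limit or range.

## Working session

There is one attempt and no reset: what is moved stays moved. The work goes in short steps, Python scripts to look and compute and a tool call to move; the robot and the scene stay as the last step left them, time stands still between calls to the robot, and variables do not carry over. Pictures are saved under pics/ and viewed, and the job is handed in when it is done.

Besides the shell and the picture viewer there is one more tool, called after "Request:" as name(argument=value, ...), one argument or row to a line, values as JSON. step_arm: Moves the arm, as the interface text tells. Its arguments: {"type":"object","properties":{"commands":{"type":"string"},"jaw":{"type":"number"},"grip_force":{"type":"number"}},"required":["commands"]}

```bash
mkdir -p pics; cat > h.py <<'E'
from station import *
import numpy as np, cv2
from scipy.spatial.transform import Rotation as Ro
def K(p):
    f=200/np.tan(np.radians(p['fovy'])/2); return np.array([[f,0,p['cx']],[0,f,p['cy']],[0,0,1.]])
def dist(p): return np.array([p['k1'],0,0,0,0.])
def ray(p,px):
    u=cv2.undistortPoints(np.array([[px]],float),K(p),dist(p))[0,0]
    R=cv2.Rodrigues(np.array(p['rvec'],float))[0]; t=np.array(p['tvec'],float)
    return -R.T@t, R.T@np.array([u[0],u[1],1])
def atz(p,px,z):
    o,d=ray(p,px); return o+d*(z-o[2])/d[2]
def proj(p,X):
    return cv2.projectPoints(np.array(X,float).reshape(-1,3),np.array(p['rvec'],float),np.array(p['tvec'],float),K(p),dist(p))[0][:,0]
def save(p,n): cv2.imwrite('pics/'+n,p['frame'][:,:,::-1])
E
python3 - <<'E'
from h import *
s=get_state(); print(s['t'],s['eef_pos'],s['ee_rot'],s['force'],s['width'])
import pickle
for n in ['scene','top']:
    p=grab_frame(n); save(p,n+'1.png'); pickle.dump(p,open(n+'1.pkl','wb'))
    print(n,p['fovy'],p['k1'],ray(p,[320,200]))
    for c in ['red','violet','green']:
        for k,z in [('carton',.075),('top',.152),('zone',.002),('varnish',.036)]:
            for r in recognise(p,f'{c}_{k}')[:2]: print(c,k,np.round(r['pixel'],1),round(r['conf'],2),np.round(atz(p,r['pixel'],z),3))
E
```

```text
0.0 [ 0.24754204 -0.62748549  0.25060567] [ 3.13986376e+00 -1.52934257e-04 -2.76592176e+00] [-0.33040383  0.45366403  0.15689307] 0.08753094756554253
scene 42.25260764923603 -0.03067207673445949 (array([1.3607988 , 0.92029468, 0.98075655]), array([-0.53498914, -0.60697993, -0.58770878]))
red carton [279.5 145.6] 0.79 [ 0.433 -0.349  0.075]
red top [281.4 142.7] 0.8 [ 0.496 -0.252  0.152]
red top [260.4 233.7] 0.46 [0.814 0.076 0.152]
red zone [255.8 180.1] 0.88 [ 0.561 -0.318  0.002]
red varnish [246.4 196.3] 0.46 [ 0.664 -0.219  0.036]
violet carton [336.9 199.5] 0.82 [0.496 0.016 0.075]
violet top [340.  196.7] 0.72 [0.554 0.088 0.152]
violet zone [298.1 235. ] 0.83 [0.634 0.    0.002]
violet varnish [262.5 231.6] 0.43 [ 0.727 -0.046  0.036]
green carton [421.3 235.8] 0.85 [0.434 0.289 0.075]
green top [425.5 236.5] 0.86 [0.507 0.351 0.152]
green top [279.3 146.6] 0.23 [ 0.516 -0.237  0.152]
green zone [386.5 279.2] 0.72 [0.57  0.295 0.002]
top 44.48456671961371 -0.0760889433502075 (array([ 0.43958726, -0.00874109,  1.69820618]), array([ 0.08338051,  0.0283311 , -0.99637572]))
red carton [437.7 238.9] 0.59 [ 0.438 -0.35   0.075]
red top [433.4 241.1] 0.92 [ 0.431 -0.32   0.152]
red top [398.5 171.2] 0.74 [ 0.656 -0.217  0.152]
red zone [481.5 197.8] 0.64 [ 0.577 -0.525  0.002]
red zone [241.8 244.8] 0.39 [0.431 0.314 0.002]
red varnish [401.2 172.1] 0.56 [ 0.669 -0.242  0.036]
violet carton [327.  226.1] 0.54 [0.488 0.016 0.075]
violet top [325.5 226.8] 0.61 [0.484 0.019 0.152]
violet top [249.4 208.4] 0.17 [0.547 0.26  0.152]
violet zone [331.7 191.6] 0.85 [ 0.61  -0.002  0.002]
violet varnish [345.4 159.7] 0.57 [ 0.716 -0.051  0.036]
green carton [242.4 243.8] 0.87 [0.435 0.298 0.075]
green top [239.  241.7] 0.57 [0.442 0.294 0.152]
green zone [252.4 208.4] 0.96 [0.557 0.276 0.002]
green varnish [239.1 176.4] 0.38 [0.666 0.315 0.036]
```

View pics/scene1.png

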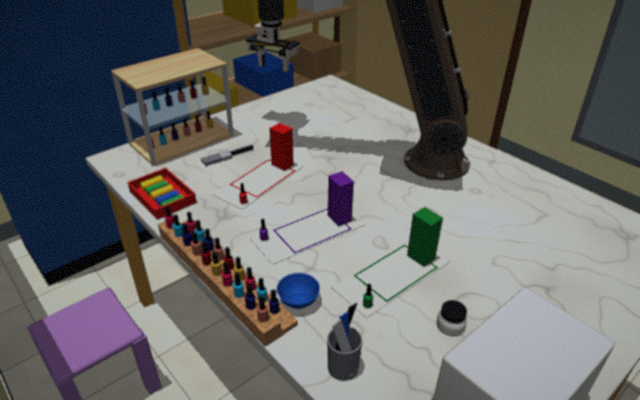

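View pics/top1.png

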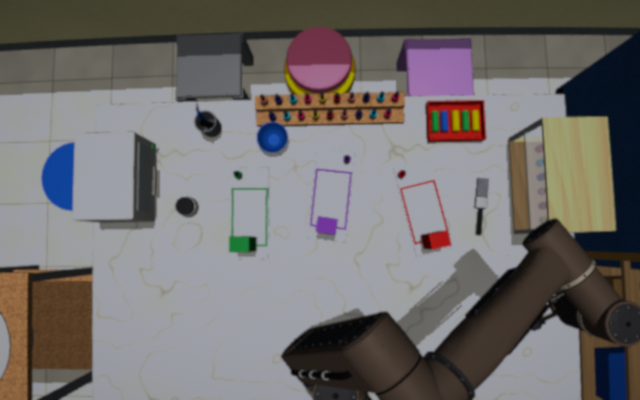

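```bash
python3 - <<'E'
from h import *
import pickle
p=pickle.load(open('top1.pkl','rb'))
f=cv2.resize(p['frame'][140:280,215:475],None,fx=3,fy=3,interpolation=cv2.INTER_CUBIC);cv2.imwrite('pics/topc.png',f[:,:,::-1])
E
```

```text
(no output)
```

View pics/topc.png

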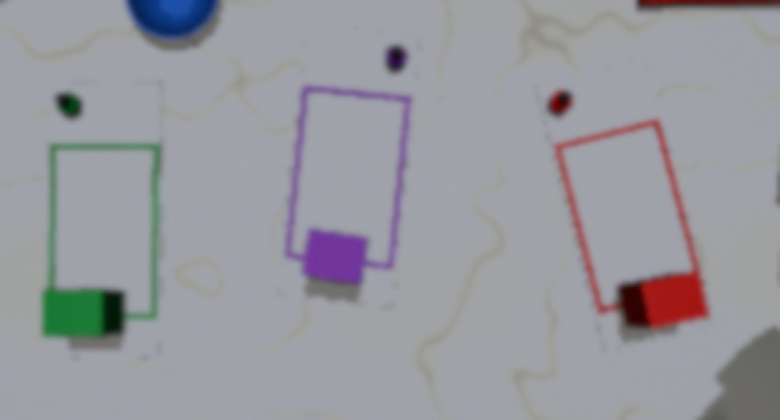

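The scene view shows red, violet and green cartons at (282,147), (340,198) and (424,236), each at the near end of its zone. The top view shows them at (437,240), (327,226) and (243,244). The varnish bottles stand just beyond the zones' far ends. I'll refine the carton and zone poses by fitting models to both views.

```bash
cat > fit.py <<'E'
from h import *
from scipy.optimize import minimize
S=4
def box(c,l=(.05,.064,.15),z0=.002):
    x,y,a=c; R=Ro.from_euler('z',a).as_matrix()
    P=np.array([[i*l[0]/2,j*l[1]/2,k*l[2]] for i in(-1,1) for j in(-1,1) for k in(0,1)])
    return P@R.T+[x,y,z0]
HUE={'red':(174,8),'violet':(125,155),'green':(50,80)}
def cmask(p,c,smin=90,vmin=25):
    f=cv2.resize(p['frame'],None,fx=S,fy=S,interpolation=cv2.INTER_CUBIC)
    h=cv2.cvtColor(f,cv2.COLOR_RGB2HSV); H=h[...,0].astype(int)
    a,b=HUE[c]; m=(H>=a)&(H<=b) if a<b else (H>=a)|(H<=b)
    return m&(h[...,1]>smin)&(h[...,2]>vmin)
def hull(p,P):
    q=(proj(p,P)+.5)*S-.5
    return cv2.convexHull(q.astype(np.float32))
def raster(p,P):
    m=np.zeros((400*S,640*S),np.uint8); cv2.fillConvexPoly(m,np.round(hull(p,P)*16).astype(np.int32),1,shift=4); return m>0
def zone(c,l=(.194,.118)):
    x,y,a=c; t=np.linspace(-.5,.5,60); o=np.ones(60)/2
    P=np.concatenate([np.c_[t*l[0],o*l[1]],np.c_[t*l[0],-o*l[1]],np.c_[o*l[0],t*l[1]],np.c_[-o*l[0],t*l[1]]])
    R=np.array([[np.cos(a),-np.sin(a)],[np.sin(a),np.cos(a)]])
    return np.c_[P@R.T+[x,y],np.full(len(P),.002)]
def chroma(p,c):
    h=cv2.resize(p['frame'],None,fx=S,fy=S,interpolation=cv2.INTER_CUBIC)
    hs=cv2.cvtColor(h,cv2.COLOR_RGB2HSV); H=hs[...,0].astype(int);a,b=HUE[c]
    m=(H>=a)&(H<=b) if a<b else (H>=a)|(H<=b)
    return hs[...,1].astype(np.float32)*m
def sample(im,q):
    return cv2.remap(im,((q[:,0]+.5)*S-.5).astype(np.float32)[None],((q[:,1]+.5)*S-.5).astype(np.float32)[None],cv2.INTER_LINEAR)[0]
def fitzone(ps,c,g):
    ims=[np.minimum(chroma(p,c),130) for p in ps]
    def cost(v):
        P=zone(v); return -sum(sample(im,proj(p,P)).mean() for p,im in zip(ps,ims))
    best=None
    for dx in(-.02,0,.02):
        for da in (-.1,0,.1):
            x0=np.array(g)+[dx,0,da]
            r=minimize(cost,x0,method='Nelder-Mead',options=dict(initial_simplex=x0+np.array([[0,0,0],[.02,0,0],[0,.02,0],[0,0,.1]]),xatol=1e-4,fatol=1e-3))
            if best is None or r.fun<best.fun: best=r
    return best.x,best.fun
E
python3 - <<'E'
from fit import *
import pickle
ps=[pickle.load(open(n+'1.pkl','rb')) for n in('top','scene')]
Z={'red':(.53,-.285,.25),'violet':(.61,0,-.08),'green':(.557,.276,0)}
C={'red':(.435,-.335,.25),'violet':(.487,.017,-.08),'green':(.437,.296,0)}
for c in C:
    zs=[fitzone([p],c,Z[c]) for p in ps]+[fitzone(ps,c,Z[c])]
    for z in zs: print(c,'zone',np.round(z[0],4),round(z[1],1))
    out=[]
    for sel in ([0],[1],[0,1]):
        M=[]
        for i in sel:
            m=cmask(ps[i],c); n,l,st,ce=cv2.connectedComponentsWithStats(cv2.morphologyEx(m.astype(np.uint8),cv2.MORPH_OPEN,np.ones((17,17))))
            q=proj(ps[i],[C[c][0],C[c][1],.1])[0]*S; k=min(range(1,n),key=lambda k:np.hypot(*(ce[k]-q)) if st[k,4]>1500 else 1e9); M.append(l==k)
        def cost(v):
            e=0
            for i,m in zip(sel,M):
                r=raster(ps[i],box(v)); e+=1-(r&m).sum()/(r|m).sum()
            return e
        x0=np.array(C[c])
        r=minimize(cost,x0,method='Nelder-Mead',options=dict(initial_simplex=x0+np.array([[0,0,0],[.02,0,0],[0,.02,0],[0,0,.1]]),xatol=1e-4,fatol=1e-4))
        print(c,'carton',sel,np.round(r.x,4),round(r.fun,3))
    z=zs[2][0]; d=r.x[:2]-z[:2]; a=z[2]; print(' rel',np.round([d@[np.cos(a),np.sin(a)],d@[-np.sin(a),np.cos(a)],r.x[2]-a],4))
    for i,p in enumerate(ps):
        f=p['frame']; 
        for k in range(1):
            pass
        im=cv2.resize(f,None,fx=4,fy=4,interpolation=cv2.INTER_CUBIC)
        for q in proj(p,zone(z)): cv2.circle(im,tuple(int(v) for v in (q+.5)*4),1,(0,255,255),-1)
        cv2.polylines(im,[hull(p,box(r.x)).astype(int)],True,(255,255,0),1)
        q=proj(p,[[r.x[0]+.05,r.x[1],.05]])[0]*4; x,y=int(q[0]),int(q[1]); 
        cv2.imwrite(f'pics/fit_{c}{i}.png',im[max(0,y-200):y+200,max(0,x-200):x+200,::-1])
for i in (0,1):
    cv2.imwrite(f'pics/fit{i}.png',cv2.resize(np.hstack([cv2.imread(f'pics/fit_{c}{i}.png') for c in C]),(798,266)))
cv2.imwrite('pics/fit.png',np.vstack([cv2.imread('pics/fit0.png'),cv2.imread('pics/fit1.png')]))
E
```

```text
red zone [ 0.5345 -0.322   0.2282] -106.8
red zone [ 0.5317 -0.3186  0.2233] -94.0
red zone [ 0.5336 -0.3208  0.2241] -191.1
red carton [0] [ 0.435  -0.3405  0.1293] 0.114
red carton [1] [ 0.4308 -0.3399  0.6741] 0.063
red carton [0, 1] [ 0.4347 -0.3398  0.1233] 0.223
 rel [-0.1006  0.0034 -0.1008]
violet zone [ 0.5867  0.0028 -0.1251] -90.0
violet zone [ 0.5856  0.0054 -0.1269] -82.4
violet zone [ 0.5858  0.004  -0.1261] -167.8
violet carton [0] [ 0.4886  0.0172 -0.1254] 0.12
violet carton [1] [ 0.486   0.0173 -0.436 ] 0.074
violet carton [0, 1] [ 0.4896  0.0173 -0.2842] 0.258
 rel [-0.0971  0.0011 -0.1581]
green zone [ 0.5296  0.2878 -0.0215] -83.0
green zone [ 0.5284  0.2903 -0.0214] -82.8
green zone [ 0.5288  0.2895 -0.0227] -160.9
green carton [0] [ 0.4347  0.2954 -0.0109] 0.266
green carton [1] [0.4328 0.2972 0.415 ] 0.079
green carton [0, 1] [0.4347 0.2949 0.0591] 0.418
 rel [-0.0942  0.0033  0.0817]
```

View pics/fit.png

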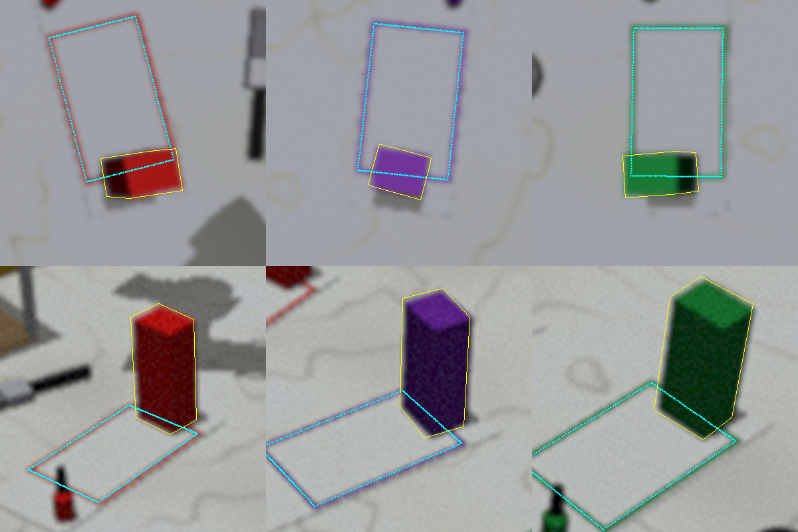

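Request:
step_arm(
  commands="-20 20 0 0 0 0; -30 30 0 0 0 0; -30 30 0 0 0 0; -30 30 0 0 0 0; -30 30 0 0 0 0; -30 30 0 0 0 0; -25 25 0 0 0 0; -15 15 0 0 0 0",
  jaw=0,
)

```text
t: 2.3
eef_pos: [0.3665, -0.3541, 0.252]
ee_rot: [-3.141, 0.001, -2.765]
force: [-0.9, -2.0, 0.5]
width: 0.0135
```

```bash
cat > wr.py <<'E'
from h import *
def wrist():
    s=get_state(); p=grab_frame('wrist')
    T=np.eye(4);T[:3,:3]=Ro.from_euler('xyz',s['ee_rot']).as_matrix();T[:3,3]=s['eef_pos']
    W=T@np.array(p['tool_from_camera']); R=W[:3,:3].T
    p['rvec']=cv2.Rodrigues(R)[0][:,0]; p['tvec']=-R@W[:3,3]
    return s,p
E
python3 - <<'E'
from wr import *
import pickle
s,p=wrist(); print(s['t'],s['eef_pos'],s['ee_rot'],s['force'],s['width']); save(p,'w1.png'); pickle.dump(p,open('w1.pkl','wb')); print(p['fovy'],np.array(p['tool_from_camera']).round(3))
E
```

```text
2.3 [ 0.36654578 -0.35407183  0.25195378] [-3.14104842e+00  7.00722226e-04 -2.76460746e+00] [-0.90361953 -1.97277198  0.54786208] 0.01350066922525775
68.68828335636513 [[ 0.001 -0.958 -0.288  0.078]
 [ 1.     0.001 -0.    -0.   ]
 [ 0.001 -0.288  0.958 -0.134]
 [ 0.     0.     0.     1.   ]]
```

View pics/w1.png

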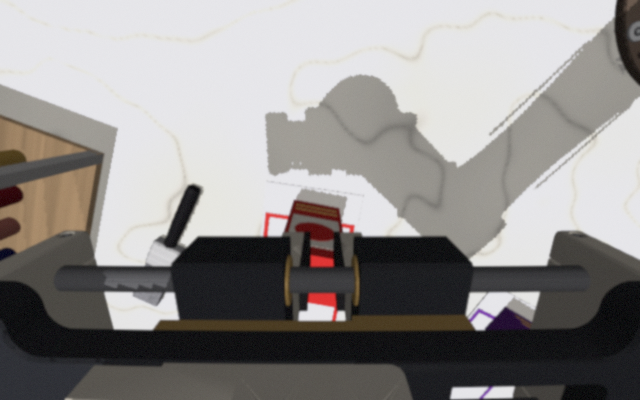

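Request:
step_arm(
  commands="15 0 -10 0 0 0.06; 20 0 -10 0 0 0.06; 20 0 -10 0 0 0.05; 15 0 -10 0 0 0; 0 0 0 0 0 0",
)

```text
t: 2.98
eef_pos: [0.298, -0.376, 0.2929]
ee_rot: [-3.14, 0.002, -2.937]
force: [0.2, -0.0, 0.5]
width: 0.0003
```

```bash
python3 - <<'E'
from wr import *
import pickle
s,p=wrist(); print(s['t'],s['eef_pos'],s['ee_rot'],s['force'],s['width']); save(p,'w2.png'); pickle.dump(p,open('w2.pkl','wb'))
p=grab_frame('top');save(p,'top2.png');pickle.dump(p,open('top2.pkl','wb'))
E
```

```text
2.975 [ 0.29800399 -0.37598618  0.29287461] [-3.13997671e+00  1.67619103e-03 -2.93688059e+00] [ 0.19276511 -0.03249551  0.50222153] 0.0002613935196855307
```

View pics/w2.png

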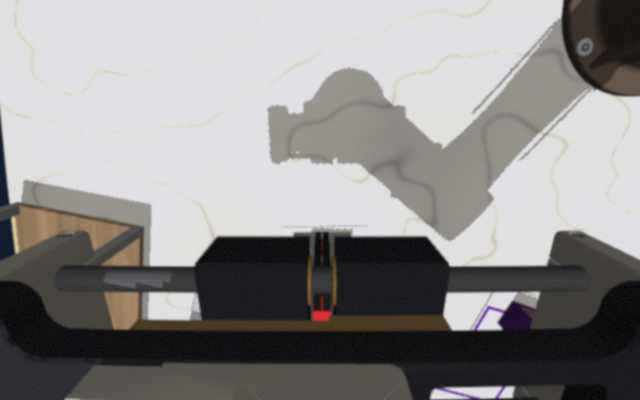

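The wrist camera faces back toward the base, so from here it sees little of the carton. I'll take the carton yaw from the bright top faces in the fixed views instead.

```bash
python3 - <<'E'
from fit import *
import pickle
T=[pickle.load(open(n+'.pkl','rb')) for n in('top1','top2','scene1')]
C={'red':(.435,-.34,.2241),'violet':(.488,.0173,-.126),'green':(.434,.296,-.022)}
for c in C:
  for n,p in zip(('top1','top2','scene1'),T):
    m=cmask(p,c,90,20)
    hsv=cv2.cvtColor(cv2.resize(p['frame'],None,fx=S,fy=S,interpolation=cv2.INTER_CUBIC),cv2.COLOR_RGB2HSV)
    V=hsv[...,2]
    q=(proj(p,[C[c][0],C[c][1],.152])[0]*S).astype(int)
    v0=np.median(V[q[1]-4:q[1]+5,q[0]-4:q[0]+5])
    m=m&(V>v0*.72)
    _,l=cv2.connectedComponents(cv2.morphologyEx(m.astype(np.uint8),cv2.MORPH_OPEN,np.ones((13,13))))
    m=l==l[q[1],q[0]]
    def cost(v):
        r=raster(p,box(v)[1::2]); return 1-(r&m).sum()/(r|m).sum()
    best=None
    for da in(-.15,0,.15):
        x0=np.array(C[c])+[0,0,da]
        r=minimize(cost,x0,method='Nelder-Mead',options=dict(initial_simplex=x0+np.array([[0,0,0],[.01,0,0],[0,.01,0],[0,0,.1]]),xatol=1e-4,fatol=1e-4))
        if best is None or r.fun<best.fun:best=r
    print(c,n,np.round(best.x,4),round(best.fun,3),'dyaw deg',round(np.degrees(best.x[2]-C[c][2]),1),m.sum())
E
```

```text
red top1 [ 0.4367 -0.3398  0.1962] 0.054 dyaw deg -1.6 5059
red top2 [ 0.4371 -0.3397  0.1207] 0.269 dyaw deg -5.9 3833
red scene1 [ 0.4339 -0.3344  0.1476] 0.139 dyaw deg -4.4 2055
violet top1 [ 0.4886  0.0174 -0.1879] 0.086 dyaw deg -3.5 4807
violet top2 [ 0.4887  0.0175 -0.1859] 0.088 dyaw deg -3.4 4789
violet scene1 [ 0.4916  0.0234 -0.1804] 0.132 dyaw deg -3.1 3012
green top1 [ 0.4339  0.2937 -0.0139] 0.115 dyaw deg 0.5 4590
green top2 [ 0.4339  0.2937 -0.0139] 0.112 dyaw deg 0.5 4605
green scene1 [0.4378 0.3008 0.0075] 0.13 dyaw deg 1.7 4005
```

Request:
step_arm(
  commands="-5 2 20 0 0 0.02; -5 2 30 0 0 0; -10 2 35 0 0 0; -15 1 30 0 0 0; -15 2 18 0 0 0; -15 0 5 0 0 0; -15 0 0 0 0 0; 0 0 0 0 0 0",
)

```text
t: 4.08
eef_pos: [0.3775, -0.3517, 0.1542]
ee_rot: [-3.141, 0.001, -2.955]
force: [-0.0, 0.7, -0.1]
width: 0.0005
```

```bash
cat > rel.py <<'E'
from h import *
import sys
C={'red':(.4365,-.3395,.18),'violet':(.4885,.0175,-.185)}
x,y,a=C[sys.argv[1]]; s=get_state(); e=s['eef_pos']
d=np.array([e[0]-x,e[1]-y]); print('along',d@[np.cos(a),np.sin(a)],'lat',d@[-np.sin(a),np.cos(a)],'z',e[2],'toolyaw-carton',s['ee_rot'][2]+np.pi-a,s['t'],s['force'])
p=grab_frame('scene'); save(p,sys.argv[2])
E
python3 rel.py red s3.png
```

```text
along -0.060212491958655794 lat -0.001456580841010344 z 0.15421835503338188 toolyaw-carton 0.0069861128034946485 4.075 [-0.02299526  0.6842236  -0.10651764]
```

View pics/s3.png

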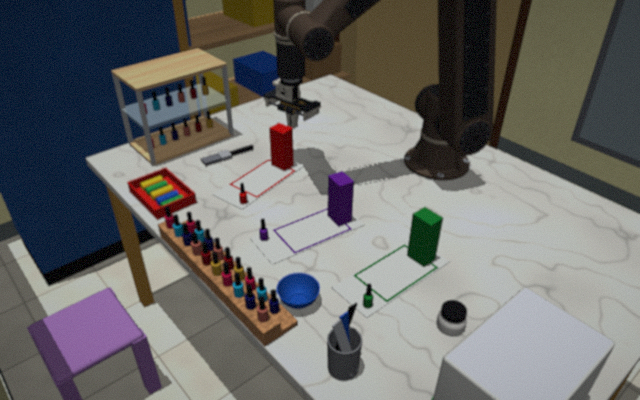

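The tool stands behind the red carton, about 25 mm clear and centred. Now I'll push slowly.

Request:
step_arm(
  commands="-10 0 0 0 0 0; -10 0 0 0 0 0; -8 0 0 0 0 0; -6 0 0 0 0 0; -6 0 0 0 0 0; -6 0 0 0 0 0",
)

```text
t: 4.88
eef_pos: [0.4214, -0.343, 0.1535]
ee_rot: [3.142, -0.0, -2.956]
force: [-1.0, -0.6, 0.1]
width: 0.0002
```

```bash
python3 rel.py red s4.png; python3 -c "
import cv2;i=cv2.imread('pics/s4.png')[90:230,200:340];cv2.imwrite('pics/s4c.png',cv2.resize(i,None,fx=4,fy=4,interpolation=2))"
```

```text
along -0.015484027905607888 lat -0.0007532444225752643 z 0.15352999319748395 toolyaw-carton 0.0057409918411781 4.875 [-1.01326931 -0.5553647   0.11591204]
```

View pics/s4c.png

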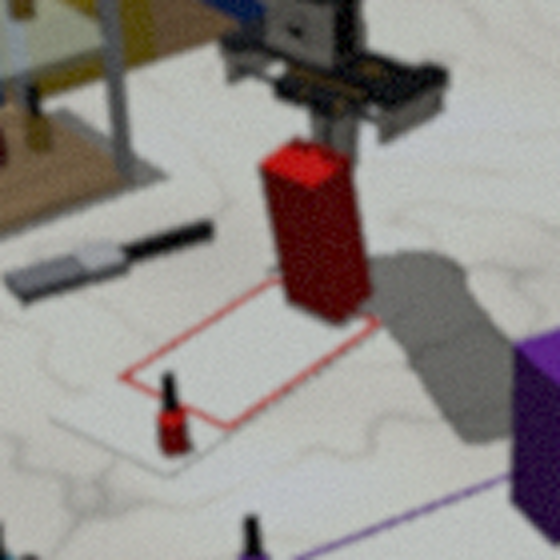

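It is tipping about its far edge without sliding, so I'll continue.

Request:
step_arm(
  commands="-6 0 0 0 0 0; -6 0 0 0 0 0; -6 0 0 0 0 0; -6 0 0 0 0 0; 0 0 0 0 0 0; 0 0 0 0 0 0",
)

```text
t: 5.68
eef_pos: [0.4446, -0.3386, 0.1535]
ee_rot: [3.141, -0.0, -2.956]
force: [-1.3, 0.0, 0.1]
width: 0.0008
```

```bash
python3 rel.py red s5.png; python3 -c "
import cv2;i=cv2.imread('pics/s5.png')[90:230,200:340];cv2.imwrite('pics/s5c.png',cv2.resize(i,None,fx=4,fy=4,interpolation=2))"
```

```text
along 0.008113029021691705 lat -0.0005566336040315316 z 0.15347831606679663 toolyaw-carton 0.005816064778089547 5.675 [-1.262705    0.00361159  0.12898612]
```

View pics/s5c.png

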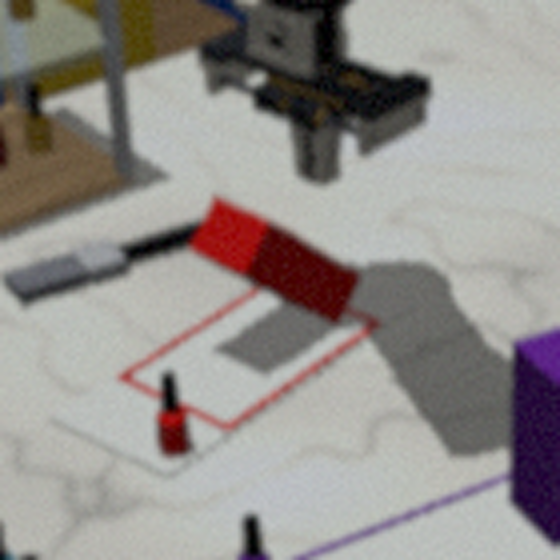

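Request:
step_arm(
  commands="0 0 0 0 0 0; 10 0 -15 0 0 0; 10 0 -20 0 0 0; 10 0 -20 0 0 0; 0 0 -10 0 0 0; 0 0 0 0 0 0",
)

```text
t: 6.48
eef_pos: [0.4155, -0.3444, 0.2197]
ee_rot: [-3.14, 0.002, -2.956]
force: [-0.5, 0.5, -0.1]
width: 0.001
```

```bash
python3 rel.py red s6.png; python3 - <<'E'
from wr import *
import pickle
print(get_state()['q'])
p=grab_frame('top');save(p,'top6.png');pickle.dump(p,open('top6.pkl','wb'))
s=cv2.imread('pics/s6.png')[90:230,200:340];t=cv2.imread('pics/top6.png')[150:290,370:510]
cv2.imwrite('pics/s6c.png',cv2.resize(np.hstack([s,t]),None,fx=2.8,fy=2.8,interpolation=2))
E
```

```text
along -0.021497341249944135 lat -0.0011140914415455109 z 0.21970906609359672 toolyaw-carton 0.005597024296676689 6.475 [-0.49297952  0.49583538 -0.11573711]
[-3.28594586e-01  1.60672994e-01 -3.35763385e-01 -2.10997995e-04
 -1.07359777e+00 -1.05646637e+00]
```

View pics/s6c.png

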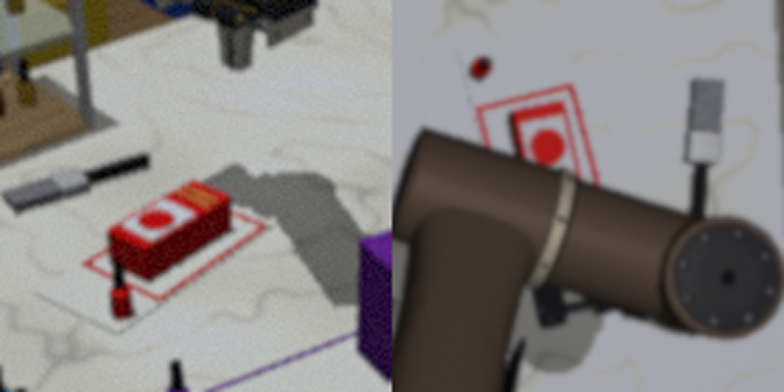

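Red is lying swatch up inside its outline, and its bottle still stands. I'll check it again once the arm is clear. Next is violet.

Request:
step_arm(
  commands="0 25 0 0 0 0.03; 0 45 0 0 0 0.05; 0 55 0 0 0 0.05; 0 60 0 0 0 0.055; 0 60 0 0 0 0.055; 0 55 0 0 0 0.05; 0 45 0 0 0 0.05; 0 28 0 0 0 0.03",
)

```text
t: 7.58
eef_pos: [0.4061, 0.0288, 0.218]
ee_rot: [-3.141, -0.001, 2.958]
force: [1.9, -0.3, 0.9]
width: 0.0004
```

Request:
step_arm(
  commands="0 0 0 0 0 0; 0 0 0 0 0 0",
)

```text
t: 7.82
eef_pos: [0.406, 0.0266, 0.2179]
ee_rot: [-3.141, -0.001, 2.958]
force: [-0.4, 0.1, 0.2]
width: 0.0003
```

```bash
python3 rel.py violet s7.png
```

```text
along -0.08278527737330946 lat -0.0062272610891576565 z 0.2179334976474976 toolyaw-carton 6.284907039579875 7.825 [-0.4347896   0.05725717  0.18016427]
```

View pics/s7.png

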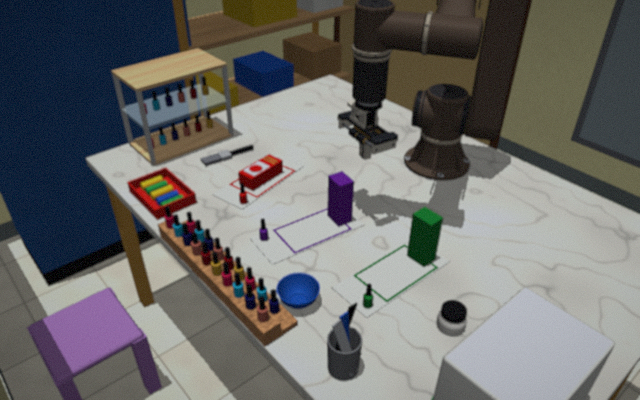

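The tool is 83 mm behind the violet carton and 6 mm off centre, with the gap still open at pixel (365,150). I'll descend and centre it.

Request:
step_arm(
  commands="0 2 20 0 0 0; 0 2 25 0 0 0; 0 2 15 0 0 0; -8 0 4 0 0 0; -8 0 0 0 0 0; -6 0 0 0 0 0; 0 0 0 0 0 0",
)

```text
t: 8.75
eef_pos: [0.4298, 0.0285, 0.1549]
ee_rot: [3.141, 0.001, 2.957]
force: [0.5, -1.0, 0.9]
width: 0.0005
```

```bash
python3 rel.py violet s8.png;python3 -c "
import cv2;i=cv2.imread('pics/s8.png')[120:260,250:430];cv2.imwrite('pics/s8c.png',cv2.resize(i,None,fx=4,fy=4,interpolation=2))"
```

```text
along -0.05972756769688429 lat 1.741281530106695e-05 z 0.15489530772199542 toolyaw-carton 6.283210789893141 8.75 [ 0.46951561 -0.99446156  0.87471546]
```

View pics/s8c.png

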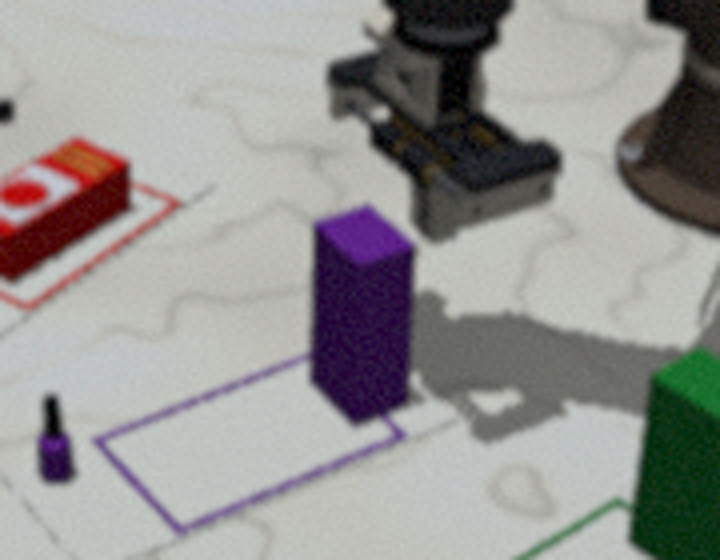

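The tool is centred and about 25 mm behind the carton. I'll use the same push as before.

Request:
step_arm(
  commands="-10 0 0 0 0 0; -10 0 0 0 0 0; -8 0 0 0 0 0; -6 0 0 0 0 0; -6 0 0 0 0 0; -6 0 0 0 0 0",
)

```text
t: 9.55
eef_pos: [0.4746, 0.0201, 0.1545]
ee_rot: [-3.142, -0.0, 2.957]
force: [-0.1, 0.6, -0.4]
width: 0.0006
```

```bash
python3 rel.py violet s9.png;python3 -c "
import cv2;i=cv2.imread('pics/s9.png')[120:260,250:430];cv2.imwrite('pics/s9c.png',cv2.resize(i,None,fx=4,fy=4,interpolation=2))"
```

```text
along -0.014117112455719099 lat 1.3683495189997959e-05 z 0.15452304734423586 toolyaw-carton 6.284011611454189 9.55 [-0.07199471  0.63558007 -0.42196026]
```

View pics/s9c.png

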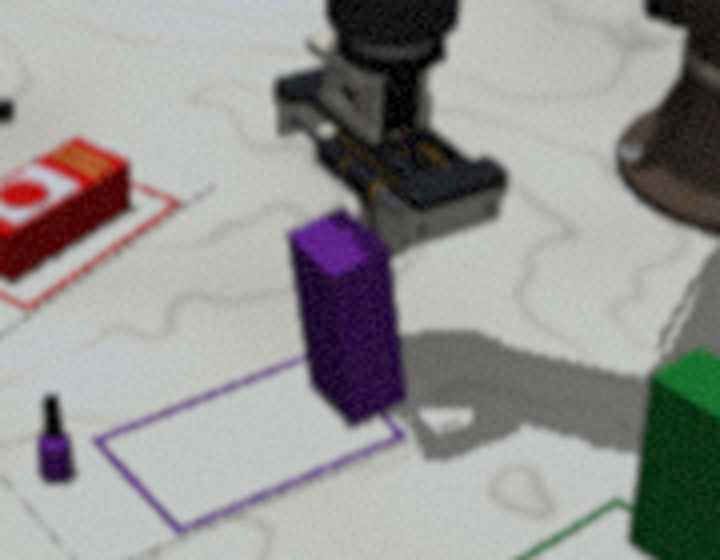

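It tips cleanly.

Request:
step_arm(
  commands="-6 0 0 0 0 0; -6 0 0 0 0 0; -6 0 0 0 0 0; -6 0 0 0 0 0; 0 0 0 0 0 0; 0 0 0 0 0 0; 0 0 0 0 0 0",
)

```text
t: 10.48
eef_pos: [0.4977, 0.0158, 0.1546]
ee_rot: [3.142, -0.0, 2.957]
force: [-0.3, 0.1, -0.1]
width: 0.0003
```

```bash
python3 rel.py violet s10.png;python3 -c "
import cv2;i=cv2.imread('pics/s10.png')[120:260,230:430];cv2.imwrite('pics/s10c.png',cv2.resize(i,None,fx=4,fy=4,interpolation=2))"
```

```text
along 0.009377922609617267 lat 3.158859345775574e-05 z 0.15457473998863086 toolyaw-carton 6.284019181275669 10.475 [-0.27542936  0.12384875 -0.07524693]
```

View pics/s10c.png

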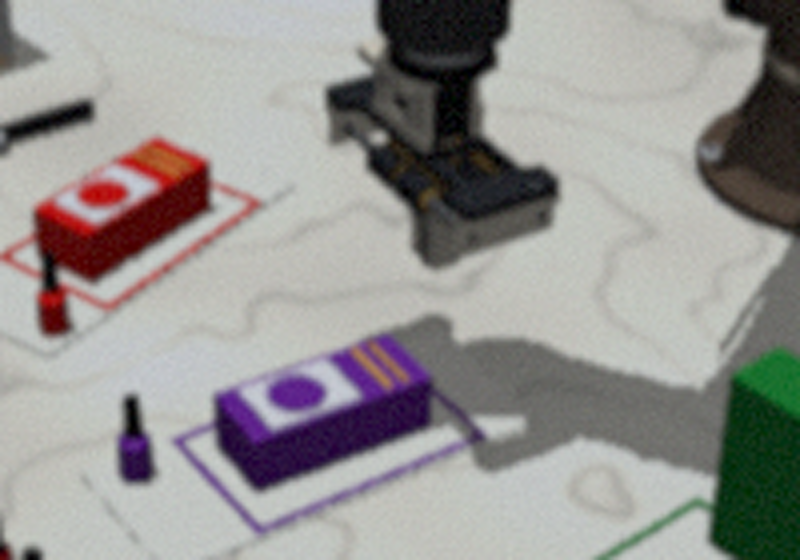

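Request:
step_arm(
  commands="10 0 -20 0 0 0; 15 0 -30 0 0 0; 15 0 -30 0 0 0; 10 0 -20 0 0 0; 20 -20 0 0 0 0; 25 -30 0 0 0 0; 25 -45 0 0 0 0; 25 -50 0 0 0 0",
)

```text
t: 11.52
eef_pos: [0.3276, -0.1008, 0.2547]
ee_rot: [3.141, 0.001, 2.959]
force: [0.5, -1.1, 0.1]
width: 0.0007
```

Request:
step_arm(
  commands="20 -50 0 0 0 -0.05; 10 -60 0 0 0 -0.06; 0 -60 0 0 0 -0.06; 0 -60 0 0 0 -0.06; 0 -60 0 0 0 -0.06; 0 -50 0 0 0 -0.05; 0 -30 0 0 0 -0.03; 0 0 0 0 0 0",
)

```text
t: 12.52
eef_pos: [0.2892, -0.4644, 0.2535]
ee_rot: [3.14, -0.001, -2.958]
force: [-0.0, 0.7, 0.4]
width: 0.0005
```

```bash
python3 - <<'E'
from fit import *
import pickle
ps=[grab_frame('top'),grab_frame('scene')]
for i,p in enumerate(ps): save(p,f'f{i}.png'); pickle.dump(p,open(f'f{i}.pkl','wb'))
Z={'red':(.5336,-.3208,.2241),'violet':(.5858,.004,-.1261)}
G={'red':(.535,-.32,.18),'violet':(.587,-.001,-.185)}
rows=[]
for c in Z:
    Rz=np.array([[np.cos(Z[c][2]),np.sin(Z[c][2])],[-np.sin(Z[c][2]),np.cos(Z[c][2])]])
    M=[]
    for p in ps:
        h=hull(p,box(G[c],(.15,.064,.05))); roi=np.zeros((400*S,640*S),np.uint8); cv2.fillConvexPoly(roi,h.astype(np.int32),1)
        roi=cv2.dilate(roi,np.ones((45,45)))
        m=(cmask(p,c,100,15)).astype(np.uint8)*roi
        m=cv2.morphologyEx(m,cv2.MORPH_OPEN,np.ones((11,11)))
        k=cv2.findContours(m,cv2.RETR_EXTERNAL,cv2.CHAIN_APPROX_NONE)[0]; k=max(k,key=cv2.contourArea)
        mm=np.zeros_like(m); cv2.drawContours(mm,[k],-1,1,-1); M.append(mm>0)
    for sel in([0],[1],[0,1]):
        cost=lambda v:sum(1-(r&M[i]).sum()/(r|M[i]).sum() for i in sel for r in [raster(ps[i],box(v,(.15,.064,.05)))])
        x0=np.array(G[c]); r=minimize(cost,x0,method='Nelder-Mead',options=dict(initial_simplex=x0+np.array([[0,0,0],[.01,0,0],[0,.01,0],[0,0,.1]]),xatol=1e-4,fatol=1e-4))
        q=(box(r.x,(.15,.064,.05))[:,:2]-Z[c][:2])@Rz.T
        print(c,sel,np.round(r.x,4),round(r.fun,3),'extent zone x',q[:,0].min().round(3),q[:,0].max().round(3),'y',q[:,1].min().round(3),q[:,1].max().round(3))
    print(c,fitzone(ps,c,Z[c]))
t=ps[0]['frame'][130:280,170:490];s=ps[1]['frame'][100:320,190:480]
cv2.imwrite('pics/f0c.png',cv2.resize(t,None,fx=2.5,fy=2.5,interpolation=2)[:,:,::-1]);cv2.imwrite('pics/f1c.png',cv2.resize(s,None,fx=2.5,fy=2.5,interpolation=2)[:,:,::-1])
st=get_state();print(st['t'],st['eef_pos'],st['force'])
E
```

```text
red [0] [ 0.548  -0.2716 -1.141 ] 0.869 extent zone x -0.022 0.072 y -0.035 0.125
red [1] [ 0.5386 -0.3184  0.2751] 0.439 extent zone x -0.071 0.082 y -0.035 0.037
red [0, 1] [ 0.5383 -0.318   0.2597] 1.318 extent zone x -0.071 0.081 y -0.033 0.036
red (array([ 0.53346466, -0.32085739,  0.22166382]), np.float64(-169.18069458007812))
violet [0] [ 0.5876 -0.0093 -0.0961] 0.876 extent zone x -0.073 0.079 y -0.047 0.021
violet [1] [ 5.842e-01  5.000e-04 -1.104e-01] 0.467 extent zone x -0.077 0.074 y -0.037 0.029
violet [0, 1] [ 5.842e-01  4.000e-04 -1.108e-01] 1.344 extent zone x -0.077 0.074 y -0.037 0.029
violet (array([ 0.58566961,  0.00402686, -0.12215538]), np.float64(-161.78004455566406))
12.625 [ 0.28903436 -0.46262424  0.25407729] [-0.4407451  -0.04426608 -0.01714424]
```

View pics/f0c.png

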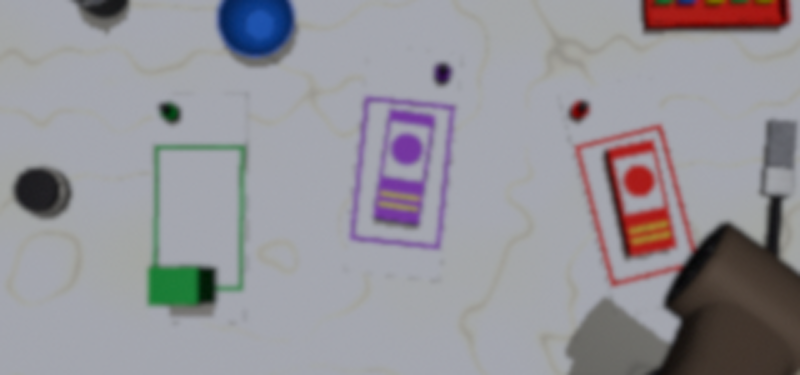

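View pics/f1c.png

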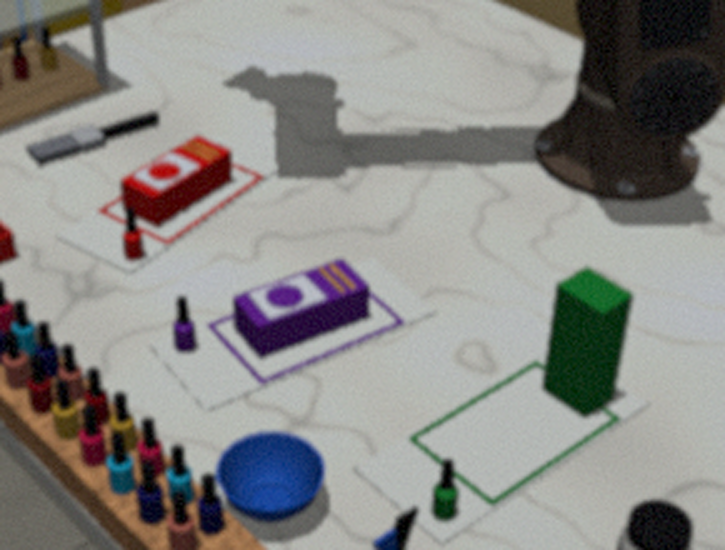

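Both cartons lie swatch up inside their outlines, and everything else stands as it did. I'll hand in.

```bash
python3 -c "
from station import *
print(job_done(), get_state()['t'])"
```

```text
the job is handed in; nothing more can be done
the job is handed in; nothing more can be done
```

I pushed the red carton over first and then the violet, each with the closed fingertips about 130 mm up. Both tipped about their far bottom edge onto their backs. Then I moved the arm clear and handed the job in at about 12.6 s.

**Final pictures:** Both cartons lie swatch up and wholly inside their own outlines. The green carton, the varnish bottles and the brush stand or lie as before, and so does the jar.

**Margins:** A numerical fit in the scene view put at least 13 mm between each carton and its lines. That fit was loose because the white swatch panels broke up the colour masks. The same fit in the top view failed for both cartons, so I discarded it. The judgement for that view rests on looking at the picture, where all four sides of the violet carton show a clear gap. For the red carton, the arm hides only the near right corner of its outline.

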